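# Press the cheese-testing instruments home in their foam insert

## Task

Put the three cheese-testing instruments back into the foam insert, each the right way up in the cutout of its own shape, and press each one in evenly until it sits level and fully home on the bottom of its cutout. The pH meter was left lying on top of the foam. Leave the kitchen timer, the soft cheese, the steel weight and the salt shaker where they stand.

Things in the scene. Friction and masses are not known exactly. Their poses are not given: they have to be found in the camera images.
- insert: Grey foam insert in a white tray, cutout floors darker, fixed to the table; three cutouts side by side. In its frame (mm; x across the cutouts, y along them, z up) the origin is at table level where the finger channel crosses the thermometer cutout's centre line. Tray outline x -118..110, y -81..185; foam top and tray rim at z 30. Cutout walls are upright.
- channel (a point): Middle of the finger channel, on its floor: insert frame (0, 0, 10) mm; axes as the insert's. The channel crosses all three cutouts (y -19..19, x -109..101, floor z 10, lower than or level with the cutouts' floors), so that fingers can hold a part from both sides as it goes in, with 26 mm or more free beside it.
- lips (a point): Example of the springy foam lips: insert frame (0, 30, 30) mm. In each cutout four rounded lips (at y -30 and 30, one each side, 14 long, tops at foam top) squeeze 1.5 mm each side into the part's width. A part set down stops on them, its underside about 4 mm below the foam top; push it down past them with about 5 to 15 N in all; then they hold it.
- seat_meter (a point): Where point meter_grip lies when the pH meter is home: insert frame (-64, 0, 22.5) mm, axes as the insert's; the meter's axes then point as the insert's, head to +y. Its cutout, centre line x -64, is 38 wide for y -66..72, then 24 wide for y 72..117; floor z 10.
- seat_thermo (a point): Where point thermo_grip lies when the thermometer is home: insert frame (0, 0, 25) mm, axes as the insert's; the thermometer's axes then point as the insert's, probe to +y. Its cutout, centre line x 0, is 30 wide for y -70..48, then 12 wide for y 48..171; floor z 15.
- seat_trier (a point): Where point trier_grip lies when the trier is home: insert frame (56, 0, 22.5) mm, axes as the insert's; the trier is then turned half round, its y axis (handle to tip) along the insert's -y. Its tee-shaped cutout, centre line x 56, is 17 wide for y -73.5..76, then a cross slot for the handle, x 13..99, y 74.5..98.5; floor z 18.
- meter_grip (a point): pH meter: yellow pocket instrument with a black electrode head, about 0.13 kg. Point on its body half-way up (12.5 mm above its underside), good to grip across; its axes are the meter's: x across, y towards the head, z up. From this point the yellow body (34 wide, 25 high) runs from y -63 to 69 mm and the round head (18 thick) on to y 113. Starts lying askew on the foam over the other two cutouts.
- thermo_grip (a point): Probe thermometer: white grip with a thin steel probe, about 0.075 kg. Point on the grip half-way up (10 mm above its underside); axes: x across, y towards the probe tip, z up. From this point the grip (26 wide, 20 high) runs from y -67 to 45 mm and the probe (4 thick, 10 mm above the underside) to y 165. Starts on the table.
- trier_grip (a point): Cheese trier: half-round steel iron with a wooden tee handle, about 0.16 kg. Point on the iron half-way up (4.5 mm above its underside); axes: x across, y from handle to tip, z up. From this point the iron (13 wide, 9 high) runs from y -75 to 70 mm; the tee handle (80 across, 16 thick) is centred at y -86. Starts on the table.
- meter: The pH meter as a body; origin under point meter_grip at its underside, 25 mm on towards the head; axes as that point's.
- thermo: The thermometer as a body; origin at its underside, 50 mm from point thermo_grip towards the probe; axes as that point's. It is long: carry it clear over the neighbouring things and over the fixed green drawer box at the right near the robot (142 mm high, its face at world x 0.30, from world y -0.20 to the right).
- trier: The trier as a body; origin at its underside, 12 mm from point trier_grip towards the handle; axes as that point's.
- timer: Round kitchen timer, 62 mm across, 40 high, beside the thermometer; origin under its centre. Leave alone.
- soft_cheese: White soft cheese, 54 x 74 x 48 high, beside the trier; origin under its centre. Leave alone.
- screw_press: Screw press, fixed, behind the work at the right: a base plate 250 deep, 210 wide, 26 high, its front edge at world x 0.565; two columns (the nearer one at about x 0.59, y -0.16) up to a cross-beam 300 mm high, screw and handle bar to 0.39 m; origin under its middle. An obstacle.
- weight: Steel weight with a knob, 56 mm across, 68 high; origin under its centre. Leave alone.
- shaker: Metal salt shaker, 66 mm across, 96 high; origin under its centre. Leave alone.
Mind the look-alikes: they are no part of the job. There is more than one size of the trier; the job needs the larger.

How it is judged:
By the outcome, as a careful person would: the job done as asked, in the order asked, and still so for the second after the job is handed in, with the robot touching nothing.
It also fails if it takes over 72 s, if anything falls off the work surface, if the arm or the gripper's body presses on something with over 40 N, if the wrist force passes 120 N, or if a joint passes its speed limit or range.

## Robot

A 7-joint arm with a two-finger parallel gripper is mounted at the origin on the work surface; the furniture and walls round the work are solid. World frame = base frame: x ahead of the robot, y to its left, z up, the work surface at z = 0. Lengths are in m, angles in rad, forces in N, time in s.
With the tool pointing down it reaches from about 0.4 to 0.85 m from the base axis. Payload 4.5 kg.
Tool frame: the origin (TCP) lies between the finger pads; the fingertips stand 19 mm ahead of it and the grasp point (between the pads) is the TCP; z points along the fingers, y is the direction in which the jaws open and shut (so a half turn about z gives the same grasp; the last joint's range is limited). The gripper opens to 88 mm and grips with 3 to 60 N. Pads are 18 mm wide; open, the fingers measure 123 mm over their backs; the gripper's body (75 mm by 187 mm) begins 45 mm behind the grasp point.
Start: joints at [1.239, 0.689, -0.195, 1.565, 0.157, 0.902, -0.215], TCP at [0.224, -0.584, 0.258] pointing down, gripper open.
Joint ranges: [-3.01, 3.01], [-0.46, 2.08], [-1.47, 1.51], [0.13, 2.56], [-1, 4.14], [0.04, 2.09], [-2.66, 2.66]. Speed limits (rad/s): [2.57, 2.57, 3.14, 3.14, 3.14, 3.14, 3.14].

## Interface

Orientations are given as a 3x3 rotation matrix whose columns are the frame's x, y, z axes.
In Python, from station import arm, ik, imaging, get_time_s, get_q, get_joint_vel, get_effort, get_ee_pos, get_ee_rot, get_wrist_force, get_torque, get_grip_width gives the robot as it stands. Calls block until the motion is done:
- arm.reach(position, orientation): joint-space move of the TCP to a pose.
- arm.servo_line(position, v=0.15, frame=None, stop_force=None): straight line of the TCP; frame=None keeps the orientation; v is the mean speed in m/s. With stop_force (N) it stops when the force on the tool has changed by that much, and returns True; else False.
- arm.goto_joints(angles): joint-space move.
- arm.command_gripper(opening, f_grip=None): finger opening in m; f_grip is the grip in N (None keeps the last); returns when the fingers have stopped.
- arm.hold(seconds).
- ik(position, orientation): joint angles nearest the present ones, or None.
- imaging.capture(name): name is "scene" or "top" or "wrist"; returns the picture (420x560x3 uint8, red, green, blue); there is no depth.
- imaging.camera_model(name): a dict with "mtx" (3x3 intrinsics, pixels), "T" (4x4, takes a point from camera to world coordinates). Camera axes: x right, y down, z forward; pixel columns grow to the right and rows downward; lengths in m; the calibration is good to about 2 mm. A picture is of the moment at which its call begins: read the wrist's pose just before it. camera_model takes no time and is no camera call; for the wrist camera it gives the pose at the moment of the call.
A pose or a line that the arm cannot do raises arm.PlanningError and nothing moves.
- arm.job_done(): hands the job in, once; it reports no verdict.
Readings, each from a call of its own:
- get_time_s(): time.
- get_q(): joint angles.
- get_joint_vel(): joint speeds.
- get_effort(): joint torques, N m.
- get_ee_pos(): TCP position.
- get_ee_rot(): TCP orientation.
- get_wrist_force(): force on the tool from outside, world axes, zero at the start.
- get_torque(): the same for the moment, N m.
- get_grip_width(): finger opening in m.
Only numpy, scipy, OpenCV 4.12 (cv2) and the standard library are available. Lean on these libraries where they do the work, as an engineer would, in place of code of your own. Each camera call takes 0.05 s, during which the arm holds its last target. There are 200 camera calls.

## Working session

There is one attempt and no reset: what is moved stays moved. The work goes in short steps, each a Python script; the robot and the scene stay as the last script left them, time stands still between calls to the robot, and variables do not carry over. Pictures are saved under pics/ and viewed, about 8 in all and at most 12, crops included, and the job is handed in when it is done.

```bash
ls; mkdir -p pics; python3 - <<'E'
from station import *
import cv2,numpy as np
a=imaging.capture("top");b=imaging.capture("scene")
cv2.imwrite("pics/top0.png",a[...,::-1]);cv2.imwrite("pics/scene0.png",b[...,::-1])
for n in("top","scene","wrist"):
    m=imaging.camera_model(n);print(n,m["mtx"].round(1).tolist(),m["T"].round(3).tolist())
print(get_time_s(),get_wrist_force())
E
```

```text
pics
top [[435.2, 0.0, 280.0], [0.0, 435.2, 208.1], [0.0, 0.0, 1.0]] [[0.016, -0.991, 0.132, 0.287], [-1.0, -0.015, 0.009, -0.028], [-0.006, -0.132, -0.991, 1.354], [0.0, 0.0, 0.0, 1.0]]
scene [[513.2, 0.0, 276.9], [0.0, 513.2, 200.5], [0.0, 0.0, 1.0]] [[0.799, -0.461, 0.386, -0.175], [-0.601, -0.618, 0.507, -0.895], [0.005, -0.637, -0.771, 1.37], [0.0, 0.0, 0.0, 1.0]]
wrist [[309.3, 0.0, 274.4], [0.0, 309.3, 208.0], [0.0, 0.0, 1.0]] [[0.358, -0.901, -0.245, 0.286], [-0.934, -0.346, -0.091, -0.561], [-0.002, 0.261, -0.965, 0.384], [0.0, 0.0, 0.0, 1.0]]
0.1 [-0.45938957 -0.08620995  0.13037748]
```

View pics/top0.png

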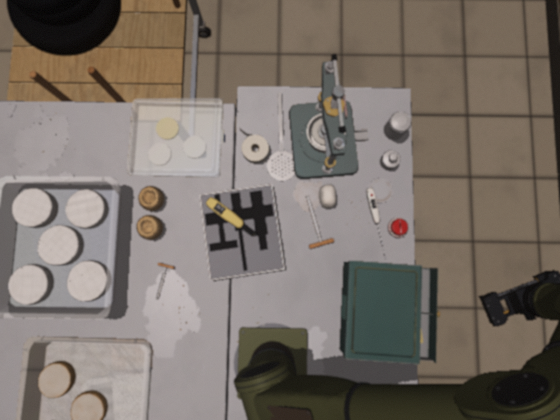

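View pics/scene0.png

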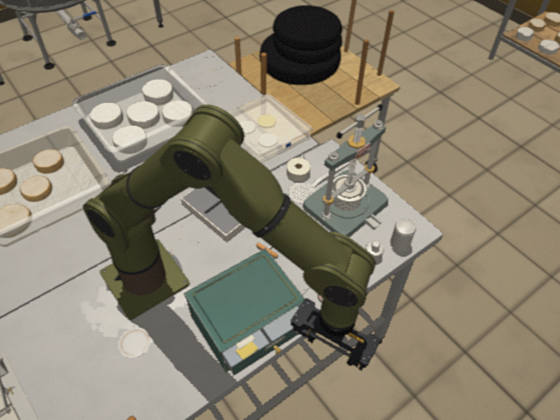

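The top view shows the insert at (245,232) with the yellow meter on it at (225,212). The large trier is at (318,220) with its handle at (320,243), the small trier at (163,280), and the thermometer at (373,205) with its probe pointing down. The timer is red at (400,228), and the cheese is at (328,195). The scene view is mostly blocked by the arm.

```bash
cat > h.py <<'E'
from station import *
import cv2,numpy as np
def R(th):  # tool down, tool y axis (jaw direction) at angle th in world xy
    y=np.array([np.cos(th),np.sin(th),0]);z=np.array([0,0,-1.]);return np.c_[np.cross(y,z),y,z]
def plane(cam,px,z):
    px=np.atleast_2d(px).astype(float);K,T=cam["mtx"],cam["T"]
    d=np.c_[px,np.ones(len(px))]@np.linalg.inv(K).T@T[:3,:3].T
    o=T[:3,3];return o+d*((z-o[2])/d[:,2])[:,None]
def shot(name,f):
    m=imaging.camera_model(name);a=imaging.capture(name)
    cv2.imwrite(f"pics/{f}.png",a[...,::-1]);np.savez(f"pics/{f}.npz",mtx=m["mtx"],T=m["T"]);return m,a
def load(f):
    return dict(np.load(f"pics/{f}.npz")),cv2.imread(f"pics/{f}.png")[...,::-1]
E
python3 - <<'E'
from h import *
m=imaging.camera_model("top")
for n,p,z in[("ins",(203,195),.03),("ins",(273,187),.03),("ins",(284,270),.03),("ins",(213,278),.03),("th",(371,190),.01),("th",(383,257),.01),("tr",(309,197),.01),("trh",(320,243),.01),("timer",(400,228),.04),("cheese",(328,195),.04)]:
    print(n,plane(m,p,z)[0].round(3))
q=get_q()
for p in[(.38,.03,.3),(.42,-.2,.3)]:
  for th in np.arange(0,3.2,.39):
    s=ik(np.array(p),R(th));print(p,round(th,2),None if s is None else np.round(s,2))
print(np.round(get_ee_rot(),2).tolist())
E
```

```text
ins [0.5   0.221 0.03 ]
ins [0.528 0.006 0.03 ]
ins [ 0.275 -0.032  0.03 ]
ins [0.247 0.181 0.03 ]
th [ 0.527 -0.3    0.01 ]
th [ 0.319 -0.335  0.01 ]
tr [ 0.502 -0.107  0.01 ]
trh [ 0.359 -0.142  0.01 ]
timer [ 0.406 -0.38   0.04 ]
cheese [ 0.504 -0.163  0.04 ]
(0.38, 0.03, 0.3) 0.0 [ 0.25  0.35 -0.61  2.17  0.31  0.7  -0.57]
(0.38, 0.03, 0.3) 0.39 [ 0.32  0.37 -0.72  2.17  0.37  0.72 -0.26]
(0.38, 0.03, 0.3) 0.78 [ 0.4   0.4  -0.84  2.16  0.43  0.75  0.06]
(0.38, 0.03, 0.3) 1.17 [ 0.47  0.43 -0.95  2.16  0.5   0.79  0.37]
(0.38, 0.03, 0.3) 1.56 [ 0.53  0.46 -1.06  2.16  0.56  0.82  0.68]
(0.38, 0.03, 0.3) 1.95 [ 0.62  0.54 -1.25  2.16  0.66  0.92  0.93]
(0.38, 0.03, 0.3) 2.34 [ 0.62  0.54 -1.25  2.16  0.66  0.92  1.32]
(0.38, 0.03, 0.3) 2.73 [ 0.62  0.54 -1.25  2.16  0.66  0.92  1.71]
(0.38, 0.03, 0.3) 3.12 [-0.95  0.63  1.31  2.22 -0.8   0.92 -2.3 ]
(0.42, -0.2, 0.3) 0.0 [ 0.71  0.46 -0.55  1.96  0.33  0.81 -0.02]
(0.42, -0.2, 0.3) 0.39 [ 0.78  0.48 -0.66  1.96  0.39  0.83  0.3 ]
(0.42, -0.2, 0.3) 0.78 [ 0.85  0.5  -0.77  1.96  0.46  0.86  0.62]
(0.42, -0.2, 0.3) 1.17 [ 0.92  0.54 -0.89  1.95  0.53  0.9   0.93]
(0.42, -0.2, 0.3) 1.56 [ 0.97  0.57 -1.    1.95  0.59  0.95  1.24]
(0.42, -0.2, 0.3) 1.95 [ 1.08  0.68 -1.25  1.95  0.74  1.08  1.46]
(0.42, -0.2, 0.3) 2.34 [ 1.08  0.68 -1.25  1.95  0.74  1.08  1.85]
(0.42, -0.2, 0.3) 2.73 [-0.34  0.77  1.31  2.01 -0.87  1.08 -2.17]
(0.42, -0.2, 0.3) 3.12 [ 0.06  0.45  0.43  1.99 -0.27  0.75 -2.52]
[[0.93, 0.36, -0.0], [0.36, -0.93, 0.0], [-0.0, -0.0, -1.0]]
```

```bash
python3 - <<'E'
from h import *
arm.reach(np.array([.42,-.28,.27]),R(-np.pi/2));shot("wrist","w_th");print(get_time_s())
arm.reach(np.array([.42,.03,.27]),R(-np.pi/2));shot("wrist","w_in");print(get_time_s(),get_q().round(2))
E
```

```text
1.5083
2.7417 [-0.14  0.41 -0.05  2.13  0.04  0.6  -1.8 ]
```

View pics/w_th.png

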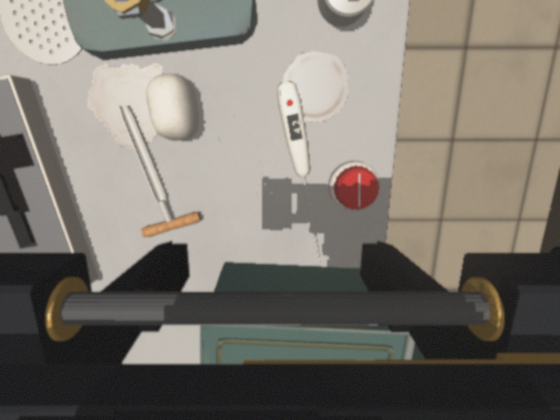

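View pics/w_in.png

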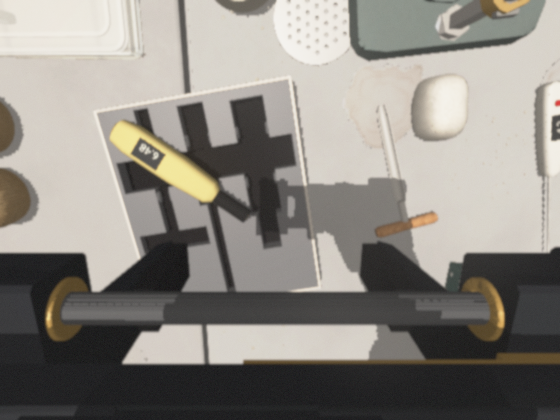

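The wrist views show that insert +y points towards the robot (down in the picture). The trier's tee cutout is at left, (175,238), and the meter cutout is at right, around (260,170). The meter's body runs (118,128) to (212,195) with its head at (250,215), display up. The trier's tip is at (381,107) and its handle at (407,225). The thermometer's grip runs (290,85) to (305,178), with the probe towards the robot. Each part already faces roughly the right way.

```bash
python3 - <<'E'
from h import *
m,a=load("w_in")
c=a[70:296,92:330];big=cv2.resize(c,None,fx=2.6,fy=2.6,interpolation=cv2.INTER_CUBIC)
cv2.imwrite("pics/c1.png",big[...,::-1])
hsv=cv2.cvtColor(a,cv2.COLOR_RGB2HSV)
y=cv2.inRange(hsv,(18,90,90),(35,255,255));y[:, 330:]=0;y[250:]=0
cs=max(cv2.findContours(y,0,2)[0],key=cv2.contourArea);print("meter rect",cv2.minAreaRect(cs),cv2.boxPoints(cv2.minAreaRect(cs)).round(1).tolist())
b=plane(m,cs[:,0,:],.0425)[:,:2]*1000;print("world rect mm",cv2.minAreaRect(b.astype(np.float32)))
m2,a2=load("w_th")
for n,mm,aa,x0 in(("in",m,a,340),("th",m2,a2,120)):
    h=cv2.cvtColor(aa,cv2.COLOR_RGB2HSV);o=cv2.inRange(h,(5,80,80),(20,255,255));o[:, :x0]=0;o[:,x0+110:]=0;o[250:]=0
    cs=max(cv2.findContours(o,0,2)[0],key=cv2.contourArea)
    print(n,"handle",cv2.minAreaRect(cs),cv2.minAreaRect((plane(mm,cs[:,0,:],.008)[:,:2]*1000).astype(np.float32)))
p=cv2.resize(a2[75:245,85:400],None,fx=2.5,fy=2.5,interpolation=cv2.INTER_CUBIC);cv2.imwrite("pics/c2.png",p[...,::-1])
E
```

```text
meter rect ((164.24925231933594, 161.87110900878906), (122.8998794555664, 32.96439743041992), 34.04593276977539) [[104.0999984741211, 141.10000610351562], [122.5999984741211, 113.80000305175781], [224.39999389648438, 182.60000610351562], [205.89999389648438, 209.89999389648438]]
world rect mm ((445.2970886230469, 151.26071166992188), (134.14218139648438, 38.73324203491211), 54.681034088134766)
in handle ((406.2974853515625, 224.27670288085938), (10.014825820922852, 63.05488204956055), 74.35775756835938) ((359.52398681640625, -146.59011840820312), (14.19371509552002, 81.21784210205078), 16.860506057739258)
th handle ((170.4905242919922, 224.28057861328125), (10.049625396728516, 60.15570831298828), 73.49564361572266) ((359.0628662109375, -144.97645568847656), (13.623839378356934, 81.90863800048828), 16.696453094482422)
```

View pics/c1.png

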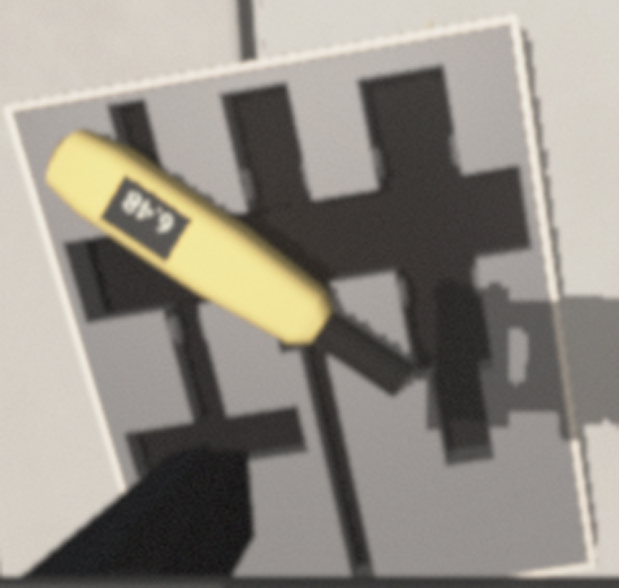

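View pics/c2.png

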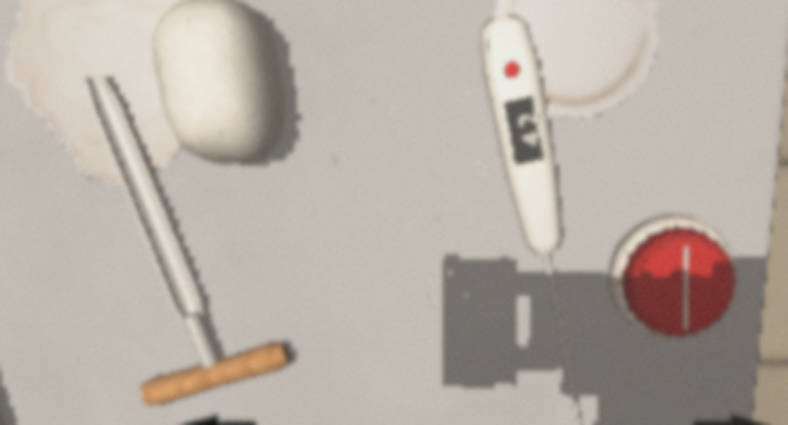

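The first crop shows the tray's outer corners at crop pixels (8,108), (515,16) and (594,568). The second shows the thermometer's grip ends at (503,15) and (545,253), display up, and the trier's tip at (100,77) and handle at (215,373). Next I compute the poses, then grasp the meter if they check out.

```bash
cat >> h.py <<'E'
def uncrop(p,f,x0,y0): return (np.atleast_2d(p)+.5)/f-.5+[x0,y0]
def fit2(L,W):  # rigid 2D fit W = Rm L + t
    L,W=np.array(L,float),np.array(W,float);a=L-L.mean(0);b=W-W.mean(0)
    th=np.arctan2((a[:,0]*b[:,1]-a[:,1]*b[:,0]).sum(),(a*b).sum());Rm=np.array([[np.cos(th),-np.sin(th)],[np.sin(th),np.cos(th)]])
    t=W.mean(0)-Rm@L.mean(0);return th,t,(L@Rm.T+t-W)
def Rx(d): return R(np.arctan2(-d[0],d[1]))   # tool x along world dir d
E
python3 - <<'E'
from h import *
m,a=load("w_in");m2,_=load("w_th")
c=uncrop([(8,108),(515,16),(594,568)],2.6,92,70)
W=plane(m,c,.03)[:,:2]*1000
L=[(110,-81),(-118,-81),(-118,185)]
# cutout end mid-points (foam top)
c2=uncrop([(401,73),(255,90),(126,103)],2.6,92,70);W2=plane(m,c2,.03)[:,:2]*1000
L2=[(-64,-66),(0,-70),(56,-73.5)]
for l,w in((L,W),(L2,W2),(L+L2,np.r_[W,W2])):
    th,t,r=fit2(l,w);print(np.degrees(th).round(2),t.round(1),r.round(1).tolist())
np.savez("ins.npz",th=th,t=t/1000)
tp=plane(m2,uncrop([(503,15),(545,253)],2.5,85,75),.012)[:,:2]*1000
print("thermo tail,front",tp.round(1).tolist(),np.linalg.norm(tp[1]-tp[0]))
tt=plane(m2,uncrop([(100,77),(215,373),(680,280),(277,150)],2.5,85,75),.006)[:,:2]*1000
print("trier tip,handle,timer,cheese corner",tt.round(1).tolist())
a=np.radians(54.68);hd=-np.array([np.cos(a),np.sin(a)]);g=np.array([445.3,151.3])-3*hd;print("meter grip",g,hd)
d=np.array([np.cos(th),np.sin(th)])
for p,x in((g/1000,-hd),(t/1000+ .064*-d,np.array([np.sin(th),-np.cos(th)]))):
    for z in(.0515,.15):print(np.round(ik(np.r_[p,z],Rx(x)),2))
E
```

```text
99.22 [440.7 111.9] [[0.8, 3.0], [0.6, -1.6], [-1.5, -1.4]]
99.32 [440.6 111.4] [[-0.1, -0.0], [0.3, 0.3], [-0.1, -0.3]]
99.21 [440.7 111.7] [[0.8, 2.8], [0.6, -1.9], [-1.6, -1.5], [-0.2, 0.2], [0.3, 0.6], [0.1, -0.1]]
thermo tail,front [[535.2, -296.2], [424.0, -318.2]] 113.38648629823203
trier tip,handle,timer,cheese corner [[508.5, -103.1], [359.1, -145.0], [408.9, -388.4], [474.3, -185.8]]
meter grip [447.03442742 153.74780749] [-0.57814247 -0.81593583]
[-0.4   0.89 -0.04  2.16  0.33  0.1  -1.37]
[-0.31  0.69 -0.19  2.11  0.33  0.37 -1.39]
[-0.2   0.89 -0.01  2.21  0.16  0.04 -1.78]
[-0.17  0.67 -0.06  2.17  0.12  0.3  -1.74]
```

```bash
python3 - <<'E'
from h import *
i=np.load("ins.npz");th=float(i["th"]);t=i["t"];ex=np.array([np.cos(th),np.sin(th)]);ey=np.array([-np.sin(th),np.cos(th)])
for n,x in(("meter",-.064),("thermo",0),("trier",.056)):
  p=t+x*ex
  for s in(-1,1):
    for z in(.028,.036,.05,.12):
      q=ik(np.r_[p,z],Rx(s*ey));print(n,p.round(3),s,z,None if q is None else np.round(q,2))
E
```

```text
meter [0.451 0.049] -1 0.028 None
meter [0.451 0.049] -1 0.036 None
meter [0.451 0.049] -1 0.05 [-0.2   0.89 -0.02  2.21  0.37  0.04 -1.99]
meter [0.451 0.049] -1 0.12 [-0.18  0.74 -0.04  2.19  0.12  0.22 -1.75]
meter [0.451 0.049] 1 0.028 [-0.09  0.94 -0.2   2.21  1.54  0.16 -0.01]
meter [0.451 0.049] 1 0.036 [ 0.38  1.16 -1.05  2.18  1.49  0.92  0.07]
meter [0.451 0.049] 1 0.05 [ 0.46  1.25 -1.26  2.18  1.47  1.14  0.08]
meter [0.451 0.049] 1 0.12 [ 0.47  1.07 -1.26  2.16  1.28  1.06  0.2 ]
thermo [0.441 0.112] -1 0.028 None
thermo [0.441 0.112] -1 0.036 None
thermo [0.441 0.112] -1 0.05 [-0.34  0.89 -0.01  2.21  0.16  0.04 -1.92]
thermo [0.441 0.112] -1 0.12 [-0.33  0.74 -0.04  2.19  0.12  0.22 -1.88]
thermo [0.441 0.112] 1 0.028 [-0.23  0.94 -0.2   2.2   1.52  0.16 -0.13]
thermo [0.441 0.112] 1 0.036 [ 0.24  1.16 -1.05  2.18  1.49  0.92 -0.07]
thermo [0.441 0.112] 1 0.05 [ 0.32  1.25 -1.26  2.18  1.46  1.14 -0.05]
thermo [0.441 0.112] 1 0.12 [ 0.32  1.07 -1.26  2.16  1.28  1.06  0.06]
trier [0.432 0.167] -1 0.028 None
trier [0.432 0.167] -1 0.036 [-0.5   0.92  0.06  2.19 -0.98  0.06 -0.9 ]
trier [0.432 0.167] -1 0.05 [-0.46  0.89 -0.01  2.19  0.14  0.07 -2.02]
trier [0.432 0.167] -1 0.12 [-0.44  0.74 -0.04  2.16  0.12  0.24 -2.  ]
trier [0.432 0.167] 1 0.028 [ 0.12  1.18 -1.05  2.16  1.49  0.93 -0.17]
trier [0.432 0.167] 1 0.036 [ 0.19  1.28 -1.26  2.15  1.49  1.16 -0.16]
trier [0.432 0.167] 1 0.05 [ 0.19  1.25 -1.26  2.15  1.46  1.14 -0.15]
trier [0.432 0.167] 1 0.12 [ 0.2   1.07 -1.26  2.13  1.27  1.07 -0.04]
```

```bash
cat >> h.py <<'E'
i=np.load("ins.npz");TH=float(i["th"]);T0=i["t"];EX=np.array([np.cos(TH),np.sin(TH)]);EY=np.array([-np.sin(TH),np.cos(TH)])
def ins(x,y): return T0+x*EX+y*EY
E
python3 - <<'E'
from h import *
hd=np.array([-.57814,-.81594]);g=np.array([.4470,.1537])
arm.command_gripper(.06)
arm.reach(np.r_[g,.13],Rx(hd));print(get_time_s(),get_q().round(2),get_ee_pos().round(4))
arm.servo_line(np.r_[g,.0515],v=.12);print(get_wrist_force().round(1))
arm.command_gripper(.02,40);print("w",get_grip_width(),get_wrist_force().round(1))
arm.servo_line(np.r_[g,.13],v=.15)
arm.reach(np.r_[ins(-.064,0),.13],Rx(EY));print(get_time_s(),get_q().round(2),get_grip_width(),get_wrist_force().round(1))
shot("wrist","w_m")
E
```

```text
5.575 [ 0.24  1.05 -1.26  2.1   1.23  1.07  0.84] [0.447  0.1535 0.13  ]
[ 0.2 -0.1 -0.5]
w 0.03350624917190641 [-0.2  0.2  3.1]
8.175 [ 0.44  0.99 -1.16  2.16  1.22  0.95  0.25] 0.034145125552375914 [-0.1 -0.2 -2. ]
```

View pics/w_m.png

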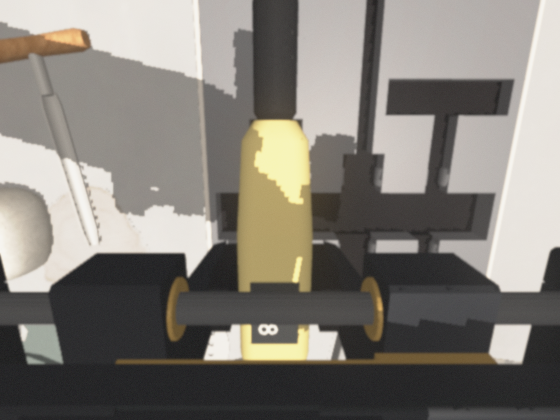

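The meter is held with its head end up in the picture. The yellow body ends at about (274,121), the tee slot is at (388..511, 80), and the thermometer's probe slot is at column 372.

```bash
python3 - <<'E'
from h import *
m,a=load("w_m")
e=get_ee_pos()
hsv=cv2.cvtColor(a,cv2.COLOR_RGB2HSV)
y=cv2.inRange(hsv,(15,70,60),(38,255,255));y[245:]=0
ys,xs=np.nonzero(y);print("rows",ys.min())
for r in(125,150,180,210,235):
    c=xs[ys==r];p=plane(m,[(c.min(),r),(c.max(),r)],.127)[:,:2]-e[:2];print(r,c.min(),c.max(),((p@EX)*1000).round(1))
for z in(.1085,.121,.1335):
    p=plane(m,[(274,ys.min())],z)[0,:2]-e[:2];print("front end along",z,round(1000*p@EY,1))
# insert features foam top: tee slot corners at y 98.5
P=plane(m,[(388,80),(512,80),(489,238),(217,194)],.03)[:,:2]-T0
print((np.c_[P@EX,P@EY]*1000).round(1), e)
E
```

```text
rows 29
125 250 299 [-12.2   7.6]
150 241 308 [-16.1  11.5]
180 240 310 [-16.8  12.8]
210 237 325 [-18.4  19.7]
235 237 312 [-18.8  14.5]
front end along 0.1085 106.8
front end along 0.121 103.4
front end along 0.1335 100.1
[[  12.8   96.5]
 [  97.6   96.8]
 [ 102.9  -17.9]
 [-107.4   16.6]] [0.45099601 0.05011828 0.12979304]
```

```bash
python3 - <<'E'
from h import *
m,a=load("w_m")
e=get_ee_pos();print(e.round(4),np.r_[ins(-.064,0),.13].round(4),get_ee_rot().round(4).tolist(),Rx(EY).round(4).tolist())
now=imaging.camera_model("wrist");print("cam moved",(now["T"]-m["T"])[:3].round(4).tolist())
p=plane(m,[(274,119),(274,122)],.124)[:,:2]-e[:2];print((p@EY*1000).round(1))
arm.servo_line(np.r_[ins(-.064,0),.10],v=.1);arm.hold(.3);print(get_ee_pos().round(4),get_grip_width(),get_wrist_force().round(1))
E
```

```text
[0.451  0.0501 0.1298] [0.4509 0.0485 0.13  ] [[-0.9865, -0.1638, -0.0002], [-0.1638, 0.9865, 0.0021], [-0.0002, 0.0021, -1.0]] [[-0.9871, -0.16, 0.0], [-0.16, 0.9871, 0.0], [-0.0, 0.0, -1.0]]
cam moved [[-0.0009, -0.0003, 0.0004, 0.0001], [-0.0002, 0.0007, 0.0009, 0.0007], [0.0006, 0.0006, 0.0002, 0.0002]]
[69.5 68.3]
[0.4512 0.0487 0.1004] 0.03341701393098713 [-0.5  0.4 -2.2]
```

```bash
python3 - <<'E'
from h import *
arm.servo_line(np.r_[ins(-.064,-.001),.058],v=.1);arm.hold(.4)
m,a=shot("wrist","w_m2");print(get_ee_pos().round(4),np.round(ins(-.064,-.001),4),get_time_s())
cv2.imwrite("pics/c3.png",cv2.resize(a[0:270,150:400],None,fx=2.2,fy=2.2,interpolation=cv2.INTER_CUBIC)[...,::-1])
E
```

```text
[0.452  0.0487 0.0582] [0.4519 0.0487] 9.9917
```

View pics/c3.png

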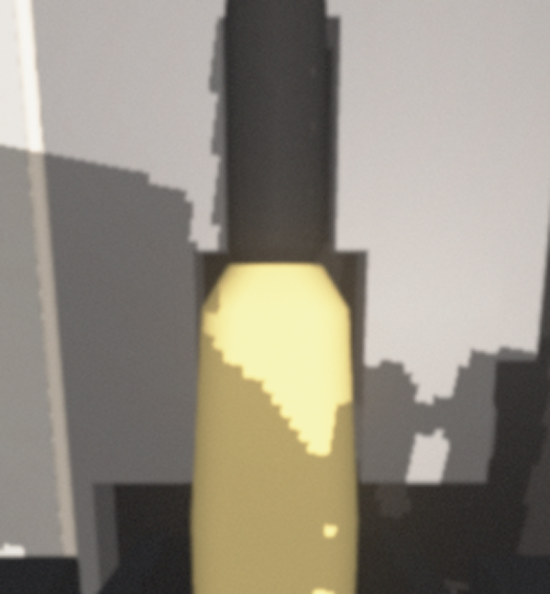

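The crop shows the meter just above its cutout. The wide cutout's edges are at columns 196 and 365, with its end at row 253. The body is at 204 to 351, its front at row 263, and the head is inside the narrow slot's columns. The body is about 0.8 mm left of centre (towards -x), so I shift it and press.

```bash
python3 - <<'E'
from h import *
m,_=load("w_m2");e=get_ee_pos()
f=lambda px,z:(lambda P:(P@EX*1000,P@EY*1000))(plane(m,uncrop([px],2.2,150,0),z)[0,:2]-e[:2])
print("cutL,R",f((196,256),.03),f((365,256),.03)); print("body front",f((277,263),.052),f((277,263),.056)); print("body sides",f((204,330),.053),f((351,330),.053),f((193,520),.053),f((357,520),.053))
print("slotR",f((338,40),.03),f((338,200),.03),"head",f((228,150),.049),f((328,150),.049))
E
```

```text
cutL,R (np.float64(-18.407635102333945), np.float64(70.8146940562272)) (np.float64(18.48750760743356), np.float64(70.81383591528247))
body front (np.float64(-0.8246580494786707), np.float64(69.01518845371139)) (np.float64(-0.8429601584462149), np.float64(68.95519147665911))
body sides (np.float64(-14.766857008846436), np.float64(56.69181748327854)) (np.float64(13.326883042058622), np.float64(56.6893789159567)) (np.float64(-18.072398860882984), np.float64(18.129232402601904)) (np.float64(15.698439813288408), np.float64(18.120198261504708))
slotR (np.float64(11.567802271351017), np.float64(112.70117584266026)) (np.float64(12.311351031722069), np.float64(82.30038867515114)) head (np.float64(-9.864441428981294), np.float64(89.08573688666168)) (np.float64(8.570515689022164), np.float64(89.08687904390082))
```

```bash
python3 - <<'E'
from h import *
p=ins(-.0633,-.002)
arm.servo_line(np.r_[p,.054],v=.08);arm.hold(.3);print(get_ee_pos().round(4),p.round(4),get_wrist_force().round(1))
for z in(.046,.040,.035,.0305):
    s=arm.servo_line(np.r_[p,z],v=.04,stop_force=28);print(z,s,get_ee_pos().round(4),get_wrist_force().round(1),get_torque().round(2),get_grip_width())
    if s:break
arm.hold(.3);print(get_ee_pos().round(4),get_wrist_force().round(1),get_time_s())
E
```

```text
[0.4528 0.0496 0.054 ] [0.4528 0.0496] [ 0.  -0.2 -2.4]
0.046 False [0.4532 0.0503 0.0458] [ 1.8  1.8 -2.3] [ 0.6  -0.46  0.05] 0.0340003465442559
0.04 False [0.4533 0.0502 0.0401] [ 2.1  2.6 -0.3] [ 0.62 -0.55  0.13] 0.03392827391838556
0.035 False [0.4532 0.0502 0.0351] [2.  3.5 0.1] [ 0.71 -0.59  0.05] 0.033407347002983256
0.0305 True [0.4532 0.0503 0.0315] [-0.8 -0.6  4.9] [-0.06 -0.12  0.03] 0.033531165079005755
[0.4532 0.0503 0.0315] [ 0.7 -0.4  5.2] 11.975
```

```bash
cat >> h.py <<'E'
def probe(p,ztop,f=14):   # closed tips, press down at p; returns tip height
    e=get_ee_pos()
    arm.servo_line(np.r_[p,ztop+.019+.012],v=.2)
    s=arm.servo_line(np.r_[p,ztop+.019-.006],v=.05,stop_force=f);e=get_ee_pos()
    print("probe",p.round(3),s,"tip z mm",round((e[2]-.019)*1000,1),get_wrist_force().round(1));arm.servo_line(np.r_[p,ztop+.019+.012],v=.2)
E
python3 - <<'E'
from h import *
e=get_ee_pos();arm.command_gripper(.046)
arm.servo_line(np.r_[e[:2],.075],v=.12);arm.command_gripper(0)
probe(ins(-.0633,-.045),.035);probe(ins(-.0633,.050),.035)
arm.servo_line(np.r_[ins(-.0633,.0),.16],v=.2);print(get_time_s(),get_q().round(2))
arm.command_gripper(.04)
for p,d in(((.442,-.122),-np.array([.149,.042])),((.468,-.309),-np.array([.1112,.022]))):
  d=d/np.linalg.norm(d)
  for z in(.02,.06,.15,.22):
    q=ik(np.r_[p,z],Rx(d));print(p,z,None if q is None else q.round(2))
E
```

```text
probe [0.495 0.056] True tip z mm 35.5 [-0.9 -1.1  8.7]
probe [0.401 0.041] True tip z mm 35.4 [-1.8 -0.9 12.1]
16.4583 [ 0.46  0.93 -1.19  2.14  1.14  0.96  0.31]
(0.442, -0.122) 0.02 [ 0.72  1.15 -0.96  2.17  1.52  0.85  0.55]
(0.442, -0.122) 0.06 [ 0.75  1.1  -1.04  2.17  1.41  0.89  0.62]
(0.442, -0.122) 0.15 [ 0.83  0.96 -1.2   2.13  1.17  0.98  0.79]
(0.442, -0.122) 0.22 [ 0.89  0.86 -1.3   2.06  0.99  1.06  0.93]
(0.468, -0.309) 0.02 [ 1.    1.16 -0.91  1.87  1.28  0.86  1.15]
(0.468, -0.309) 0.06 [ 1.04  1.12 -1.01  1.87  1.23  0.94  1.18]
(0.468, -0.309) 0.15 [ 1.1   1.03 -1.16  1.83  1.09  1.09  1.27]
(0.468, -0.309) 0.22 [ 1.13  0.95 -1.24  1.78  0.98  1.19  1.35]
```

```bash
python3 - <<'E'
from h import *
d=-np.array([.9613,.2756]);g=np.array([.4420,-.1219])
arm.reach(np.r_[g,.16],Rx(d));arm.servo_line(np.r_[g,.07],v=.15);arm.hold(.3);m,a=shot("wrist","w_t0")
h=cv2.cvtColor(a,cv2.COLOR_RGB2HSV);o=cv2.inRange(h,(5,80,60),(20,255,255));o[230:]=0
cs=max(cv2.findContours(o,0,2)[0],key=cv2.contourArea)
r=cv2.minAreaRect((plane(m,cs[:,0,:],.008)[:,:2]*1000).astype(np.float32));e=get_ee_pos();print(r,"rel",((np.array(r[0])/1000-e[:2])@d*1000).round(1),((np.array(r[0])/1000-e[:2])@[-d[1],d[0]]*1000).round(1),e.round(4),get_time_s())
E
```

```text
((359.3319091796875, -145.8944091796875), (14.13853645324707, 81.10920715332031), 16.56003189086914) rel 86.2 0.1 [ 0.4422 -0.122   0.0704] 19.0083
```

Excellent agreement; grasp, then hover over the cutout.

```bash
python3 - <<'E'
from h import *
g=np.array([.4420,-.1219])
print(arm.servo_line(np.r_[g,.0205],v=.12,stop_force=15),get_ee_pos().round(4))
arm.command_gripper(.004,45);print(get_grip_width())
arm.servo_line(np.r_[g,.12],v=.15);print(get_grip_width(),get_wrist_force().round(1))
p=ins(.0567,-.002)
arm.reach(np.r_[p,.11],Rx(EY));arm.servo_line(np.r_[p,.056],v=.1);arm.hold(.4)
m,a=shot("wrist","w_t1");e=get_ee_pos();print(e.round(4),p.round(4),get_grip_width(),get_time_s())
h=cv2.cvtColor(a,cv2.COLOR_RGB2HSV);o=cv2.inRange(h,(5,80,60),(20,255,255));o[230:]=0
cs=max(cv2.findContours(o,0,2)[0],key=cv2.contourArea)
r=cv2.minAreaRect((plane(m,cs[:,0,:],.0435)[:,:2]*1000).astype(np.float32));w=np.array(r[0])/1000-e[:2];print(r,"rel",w@EX*1000,w@EY*1000,np.degrees(TH))
x,y,ww,hh=cv2.boundingRect(cs);print(x,y,ww,hh)
cv2.imwrite("pics/c4.png",cv2.resize(a[0:270,120:440],None,fx=2.2,fy=2.2,interpolation=cv2.INTER_CUBIC)[...,::-1])
E
```

```text
True [ 0.4414 -0.1222  0.0195]
0.011827601019791096
0.012161333884423588 [-0.1  0.4 -2.6]
[0.4337 0.168  0.0562] [0.4336 0.168 ] 0.012448241550342411 23.0917
((349.1859130859375, 152.95787048339844), (15.983274459838867, 83.00995635986328), 9.215421676635742) rel -1.3788588844397898 85.80077209328876 99.20542310810778
175 57 199 42
```

View pics/c4.png

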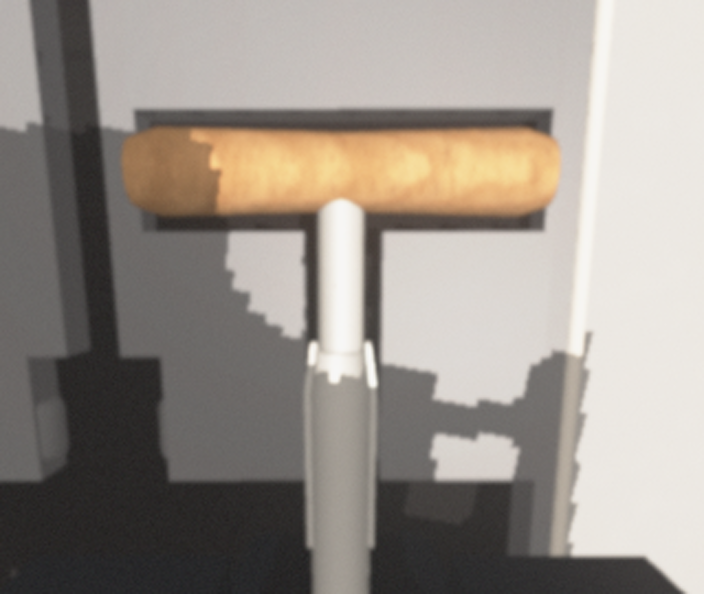

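The trier hovers level over its tee. The slot spans columns 135..552 and rows 109..231, and the handle spans 122..560 and rows 127..216. The stem is at column 341, and the iron slot at 305..382.

```bash
python3 - <<'E'
from h import *
m,_=load("w_t1");e=get_ee_pos()
f=lambda px,z:(lambda P:(round(P@EX*1000,1),round(P@EY*1000,1)))(plane(m,uncrop([px],2.2,120,0),z)[0,:2]-e[:2])
print("slot TL TR BL BR",[f(q,.03) for q in((135,109),(552,109),(143,231),(545,231))])
print("ironslot",f((305,240),.03),f((382,240),.03)); print("handle ends",f((122,170),.045),f((560,170),.045),"edges",f((341,127),.045),f((341,216),.045),"iron",f((311,450),.042),f((371,450),.042),f((319,300),.042),f((363,300),.042))
E
```

```text
slot TL TR BL BR [(np.float64(-43.3), np.float64(99.6)), (np.float64(42.0), np.float64(99.6)), (np.float64(-43.4), np.float64(75.9)), (np.float64(42.4), np.float64(75.9))]
ironslot (np.float64(-8.9), np.float64(74.0)) (np.float64(7.6), np.float64(74.0))
handle ends (np.float64(-42.4), np.float64(85.9)) (np.float64(40.1), np.float64(85.9)) edges (np.float64(-1.2), np.float64(93.3)) (np.float64(-1.2), np.float64(77.7)) iron (np.float64(-7.6), np.float64(30.7)) (np.float64(5.3), np.float64(30.7)) (np.float64(-5.6), np.float64(61.9)) (np.float64(3.3), np.float64(61.9))
```

```bash
python3 - <<'E'
from h import *
p=ins(.0567,-.002)+.0005*EX+.0015*EY
arm.servo_line(np.r_[p,.053],v=.08);arm.hold(.3);print(get_ee_pos().round(4),p.round(4),get_wrist_force().round(1))
for z in(.046,.041,.0365):
    s=arm.servo_line(np.r_[p,z],v=.04,stop_force=28);print(z,s,get_ee_pos().round(4),get_wrist_force().round(1),get_torque().round(2),get_grip_width())
    if s:break
arm.hold(.2);print(get_ee_pos().round(4),get_wrist_force().round(1),get_time_s())
E
```

```text
[0.432  0.1683 0.053 ] [0.432  0.1683] [-0.5  0.  -1.2]
0.046 False [0.4321 0.1685 0.0458] [ 0.4  0.7 -1.5] [ 0.24 -0.31 -0.05] 0.012051817737392344
0.041 False [0.4324 0.1686 0.0411] [1.8 1.1 0.2] [ 0.26 -0.46  0.04] 0.012267021483073633
0.0365 False [0.4324 0.1687 0.0374] [1.  0.3 9. ] [-0.1  -0.22  0.07] 0.01231204918183204
[0.4324 0.1687 0.0374] [ 0.8 -0.1  8.8] 24.7083
```

```bash
python3 - <<'E'
from h import *
e=get_ee_pos();arm.command_gripper(.03)
arm.servo_line(np.r_[e[:2],.075],v=.12);arm.command_gripper(0)
try:
    probe(ins(.0572,-.008),.027);
    for x in(.031,.083):probe(ins(x,.086),.034)
except Exception as ex:print(repr(ex))
print(get_time_s(),get_ee_pos().round(3),get_q().round(2))
E
```

```text
probe [0.439 0.169] True tip z mm 27.2 [-0.3 -2.  11.7]
probe [0.351 0.129] True tip z mm 34.0 [ 1.1 -2.1 13.6]
probe [0.343 0.18 ] True tip z mm 34.0 [-0.9 -3.2 13.5]
29.2167 [0.343 0.179 0.065] [ 0.01  1.1  -1.11  2.38  1.55  0.93 -0.52]
```

```bash
python3 - <<'E'
from h import *
d=np.array([-.981,-.194]);d/=np.linalg.norm(d);g=np.array([.4681,-.3095])
arm.servo_line(np.r_[get_ee_pos()[:2],.13],v=.25)
arm.reach(np.r_[g,.20],Rx(d));arm.command_gripper(.056)
arm.servo_line(np.r_[g,.075],v=.2);arm.hold(.3);m,a=shot("wrist","w_h0");print(get_ee_pos().round(4),get_time_s())
cv2.imwrite("pics/c5.png",cv2.resize(a[0:270,120:440],None,fx=2.2,fy=2.2,interpolation=cv2.INTER_CUBIC)[...,::-1])
E
```

```text
[ 0.4684 -0.3097  0.0756] 33.525
```

View pics/c5.png

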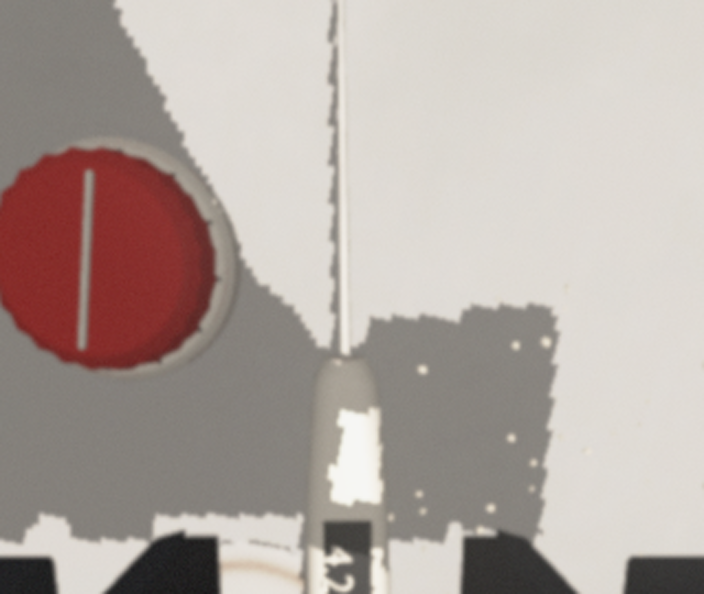

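The thermometer is aligned under the gripper: grip front at (344,358), probe running up column ~342, timer clear at left.

```bash
python3 - <<'E'
from h import *
m,a=load("w_h0");e=get_ee_pos();Rt=get_ee_rot();X=Rt[:2,0];Y=Rt[:2,1]
f=lambda px,z:(lambda P:(round(P@X*1000,1),round(P@Y*1000,1)))(plane(m,uncrop([px],2.2,120,0),z)[0,:2]-e[:2])
print("front",f((344,358),.011),"probe",f((344,340),.010),f((340.5,10),.010),"sides",f((306,500),.012),f((386,500),.012))
fr=f((344,358),.011)[0]/1000
g=np.array([.4681,-.3095])
print(arm.servo_line(np.r_[g,.0205],v=.12,stop_force=15),get_ee_pos().round(4))
zg=get_ee_pos()[2];arm.command_gripper(.015,45);print(get_grip_width())
arm.servo_line(np.r_[g,.205],v=.2);print(get_grip_width(),get_wrist_force().round(1))
p=ins(0,0)
arm.servo_line(np.r_[p,.205],v=.28,frame=Rx(EY));arm.servo_line(np.r_[p,.056],v=.15);arm.hold(.4)
m,a=shot("wrist","w_h1");print(get_ee_pos().round(4),p.round(4),get_grip_width(),zg,get_time_s())
cv2.imwrite("pics/c6.png",cv2.resize(a[0:270,120:440],None,fx=2.2,fy=2.2,interpolation=cv2.INTER_CUBIC)[...,::-1])
E
```

```text
front (np.float64(44.2), np.float64(-0.3)) probe (np.float64(49.1), np.float64(-0.3)) (np.float64(130.3), np.float64(-1.3)) sides (np.float64(2.6), np.float64(-11.5)) (np.float64(2.6), np.float64(12.1))
True [ 0.467  -0.3095  0.0195]
0.025361672382092533
0.025777817817774922 [ 0.   0.2 -1.3]
[0.4408 0.1117 0.0562] [0.4407 0.1117] 0.025873170015351103 0.019512133474960315 38.9083
```

View pics/c6.png

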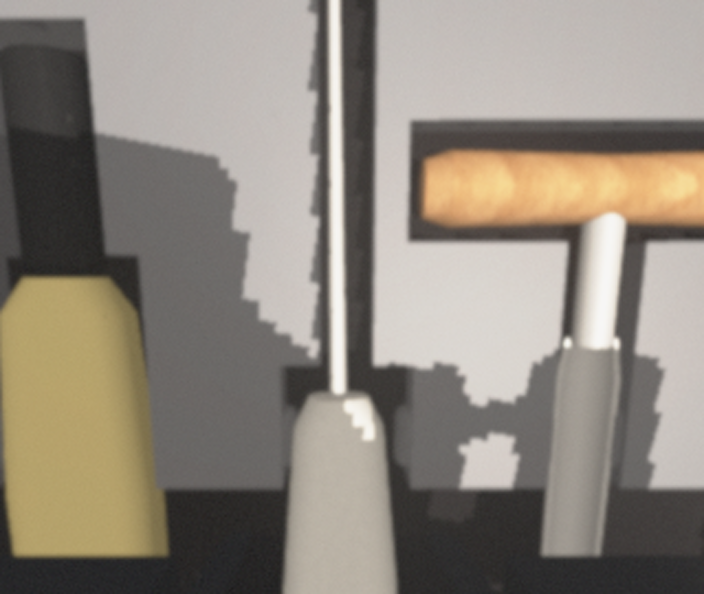

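The meter (left) and trier (right) sit in their cutouts. The thermometer hovers: cutout edges 283..410 with the end at row 367, probe slot's right edge at 375, grip front at (338,393), and probe at columns 338 to 332.

```bash
python3 - <<'E'
from h import *
m,_=load("w_h1");e=get_ee_pos()
f=lambda px,z:(lambda P:(round(float(P@EX)*1000,1),round(float(P@EY)*1000,1)))(plane(m,uncrop([px],2.2,120,0),z)[0,:2]-e[:2])
print("cut",f((283,368),.03),f((410,368),.03)); print("slotR",f((373,350),.03),f((376,20),.03),"L",f((320,330),.03),f((318,20),.03))
print("probe",f((338,385),.0467),f((333,20),.0467),"front",f((338,393),.047),"sides",f((294,430),.05),f((384,430),.05),f((285,560),.05),f((395,560),.05))
E
```

```text
cut (-14.2, 46.6) (14.4, 46.6)
slotR (6.0, 50.7) (5.8, 115.6) L (-5.8, 55.1) (-5.7, 115.6)
probe (-1.8, 45.4) (-2.6, 110.3) front (-1.8, 43.9) sides (-10.6, 36.9) (7.4, 36.9) (-13.0, 8.8) (10.2, 8.8)
```

```bash
python3 - <<'E'
from h import *
p=ins(.0009,-.0003)
arm.servo_line(np.r_[p,.050],v=.08);arm.hold(.3);print(get_ee_pos().round(4),p.round(4),get_wrist_force().round(1))
for z in(.045,.040,.0335):
    s=arm.servo_line(np.r_[p,z],v=.04,stop_force=28);print(z,s,get_ee_pos().round(4),get_wrist_force().round(1),get_torque().round(2),get_grip_width())
    if s:break
arm.hold(.2);e=get_ee_pos();print(e.round(4),get_wrist_force().round(1),get_time_s())
if e[2]<.0355:
    arm.command_gripper(.043);arm.servo_line(np.r_[e[:2],.075],v=.12);arm.command_gripper(0)
    probe(ins(0.0005,-.010),.035);probe(ins(0.0005,.022),.035);probe(ins(.0005,-.05),.035)
    arm.servo_line(np.r_[ins(0,0),.12],v=.2);print(get_time_s())
E
```

```text
[0.4408 0.1127 0.0501] [0.4408 0.1127] [-0.  -0.6 -0.4]
0.045 False [0.441  0.1131 0.0448] [ 0.6  0.5 -1.2] [ 0.32 -0.35 -0.04] 0.025534234293632704
0.04 False [0.4412 0.1131 0.0399] [ 0.9  1.5 -1.9] [ 0.5  -0.46 -0.04] 0.025951103178745657
0.0335 True [0.4412 0.1132 0.0343] [ 0.5 -1.3  6.1] [-0.04 -0.06  0.01] 0.02567894259869314
[0.4412 0.1132 0.0343] [-0.1 -0.3  6.5] 40.45
probe [0.45  0.114] True tip z mm 35.9 [-0.8 -1.9 11.6]
probe [0.419 0.109] True tip z mm 35.9 [-0.4 -1.4 12.3]
probe [0.49 0.12] True tip z mm 36.0 [-0.7 -1.5 10.5]
45.4
```

```bash
python3 - <<'E'
from h import *
probe(ins(.0005,-.003),.035,26);probe(ins(-.0633,0.003),.035,26);probe(ins(.0005,-.003),.035,12)
arm.servo_line(np.r_[ins(0,0),.12],v=.25)
arm.reach(np.r_[.46,.03,.30],Rx(EY));arm.hold(.4)
_,t=shot("top","top1");m,a=shot("wrist","w_f")
cv2.imwrite("pics/fin.png",np.vstack([cv2.resize(a[0:250],(600,268)),cv2.resize(t[90:270,180:440],(600,330))])[...,::-1]);print(get_time_s(),get_wrist_force().round(1))
E
```

```text
probe [0.444 0.113] True tip z mm 36.0 [-0.2 -2.  10.2]
probe [0.448 0.049] True tip z mm 35.5 [-1.5 -1.  11.2]
probe [0.444 0.113] True tip z mm 36.0 [-0.4 -1.3 11.2]
50.1167 [ 0.3 -0.9  0.9]
```

View pics/fin.png

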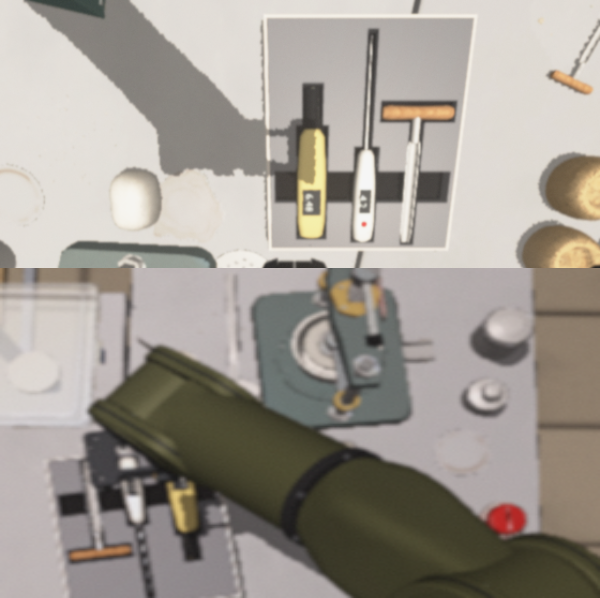

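All three instruments are in their cutouts, and the neighbouring objects stand where they were. Even at 26 N the thermometer goes no lower, so it is on the floor of its cutout.

```bash
python3 -c "
from h import *
arm.job_done();print(get_time_s())"
```

```text
the job is handed in; nothing more can be done
the job is handed in; nothing more can be done
```

I put the pH meter, then the trier, then the thermometer into their own cutouts, right way up. Each was pressed down until it stopped on the floor, and I handed the job in at about 50 s of robot time.

**Seating checks:** I measured heights by pressing down with closed fingertips at two or three points on each part.

| Part | Measured top (mm) | Expected (mm) |
|---|---|---|
| pH meter | 35.5 and 35.4 | 35 |
| Trier, iron | 27.2 | 27 |
| Trier, handle ends | 34.0 and 34.0 | 34 |
| Thermometer | 35.9, 35.9 and 36.0 | 35 |

- **Disagreement:** the thermometer reads level but about 1 mm high. It went no lower under a 26 N press. The gripper height at the end of its insertion put its underside at the 15 mm floor, so I took it as home.
- **Final pictures:** all three parts are in their cutouts. The timer, cheese, weight and shaker look undisturbed; in the top view the arm hides the cheese, which shows in the wrist view. The robot was clear of everything.
- **Small contacts:** the fingertips touched the table lightly (15 N stop) when grasping the trier and the thermometer.

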